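# Hang the heel-cap tray on the tool board's studs

## Task

Pick up the steel heel-cap tray by its wooden handle, carry it level, and hang it back on the tool board: press its back lightly against the two headed studs, feel sideways until both keyholes slip over the heads, then slide it straight down until it is fully home behind the heads, and let go. Use only a light push, never force it, and leave the wooden last, the glue bottle, the polish tin and the hammer where they are.

Things in the scene. Friction and masses are not known exactly. Their poses are not given: they have to be found in the camera images.
- tray: Loose tray of 3 mm sheet steel, 0.3 to 0.55 kg with its fixed stock of heel caps and rivets. Origin: on its underside, in the middle of its width; +z up, +x to its tall back plate. 140 mm wide (y); floor from x = -45 to +50 mm; front and side walls 40 mm high. The back plate, 140 mm wide and 105 mm high, has its rear face at x = +50 mm and two keyholes in it (see tray_keyhole_l, _r).
- tray_handle (a point): Middle of the grip of the tray's wooden handle, at (-10, 0, 86) mm in the tray's frame. The handle stands on a thin divider and runs from back to front: 12 mm thick (y), x = -43 to +27 mm, z = 62 to 102 mm. Pinch it across its 12 mm from above; both sides of it are open. Axes as the tray's.
- tray_keyhole_l (a point): Left keyhole: centre of its entry on the rear face of the back plate, at (50, +42, 66) mm in the tray's frame. The entry is octagonal, 20 mm across; from it a slot 10 mm wide runs straight up to a closed end at z = 88 mm. The entry's upper corners slope at 45 degrees into the slot. Axes as the tray's.
- tray_keyhole_r (a point): Right keyhole, the same as the left one, at (50, -42, 66) mm in the tray's frame.
- tray_hang (a point): Point on the rear face of the tray's back plate midway between the keyholes, at (50, 0, 84.5) mm in the tray's frame: level with where the stud centres lie in the slots when the tray hangs fully home (18.5 mm above the entries' centres). Axes as the tray's: +x out of the back, +z up.
- toolboard: Fixed upright plywood board, 320 mm wide (y), 165 mm high, 18 mm thick, on two angle brackets behind it. Origin: centre of its foot; +z up; it faces its own -x. On its front is a grey steel mounting plate, 266 mm wide, 4 mm thick, z = 35 to 150 mm, with two headed studs (see mount). Four clamp screws through level slots hold the plate; their heads, 13 mm wide, 4 mm high, lie at y = +105, -105 mm.
- mount (a point): On the mounting plate's face at the board's middle, (-13, 0, 125) mm in its frame; axes as the board's. Two studs stick out to -x at this height, 84 mm apart: neck 7 mm thick, 6 mm long; bevelled head 15 mm wide (front flat 12 mm), 4.5 mm thick. The plate is clamped so that the pair's middle lies up to 20 mm to either side (y) of this point, unmeasured: find it by feel or sight. It stays put.
- last: Bystander: wooden shoe last, about 230 x 82 x 86 mm, lying sole down. Origin: under its middle.
- glue: Bystander: white plastic glue bottle with a pointed nozzle, 54 mm wide, 150 mm high. Origin: centre of its foot.
- polish: Bystander: flat round shoe-polish tin, 72 mm wide, 28 mm high. Origin: centre of its foot.
- hammer: Bystander: hammer with a wooden handle, 250 mm long, lying flat. Origin: under its middle.
Mind the look-alikes: they are no part of the job. Of the things like the tray, leave any that is green or purple; of the rest the larger one is meant.

How it is judged:
By the outcome, as a careful person would: the job done as asked, in the order asked, and still so for the second after the job is handed in, with the robot touching nothing.
It also fails if it takes over 51 s, if anything falls off the work surface, if the arm or the gripper's body presses on something with over 40 N, if the wrist force passes 120 N, or if a joint passes its speed limit or range.

## Robot

A 7-joint arm with a two-finger parallel gripper is mounted at the origin on the work surface. World frame = base frame: x ahead of the robot, y to its left, z up, the work surface at z = 0. Lengths are in mm, angles in rad, forces in N, time in s.
With the tool pointing down it reaches from about 400 to 900 mm from the base axis. Payload 5.6 kg.
Tool frame: the origin (TCP) lies midway between the tips of the shut fingers; the grasp point (between the pads) lies 19 mm behind it; z points along the fingers, y is the line along which they close (so a half turn about z gives the same grasp; the last joint's range is limited). The gripper opens to 92 mm and grips with 3 to 60 N. Pads are 20 mm wide; open, the fingers measure 128 mm over their backs; the gripper's body (75 mm by 189 mm) begins 69 mm behind the grasp point.
Start: joints at [1.16, 0.468, -0.012, 1.603, 0.006, 1.071, -0.056], TCP at [233.676, -606.551, 214.592] pointing down, gripper open.
Joint ranges: [-2.53, 2.53], [-0.31, 2.02], [-1.57, 1.55], [0.28, 2.44], [-1.29, 4.43], [0.15, 1.84], [-2.92, 2.92]. Speed limits (rad/s): [2.57, 2.57, 3.14, 3.14, 3.14, 3.14, 3.14].

## Interface

Orientations are given as a rotation vector (axis times angle).
In Python, from cell import robot, grip, kin, viewer gives the robot as it stands. Calls block until the motion is done:
- robot.movep(position, orientation): joint-space move of the TCP to a pose.
- robot.servo_line(position, feed=150, rotation=None): straight line of the TCP; rotation=None keeps the orientation; feed is the mean speed in mm/s.
- robot.goto_joints(angles): joint-space move.
- grip(opening, newtons=None): opening from 0.0 (shut) to 1.0 (fully open); newtons is the grip in N (None keeps the last); returns when the fingers have stopped.
- robot.hold(seconds).
- kin.ik(position, orientation): joint angles nearest the present ones, or None.
- robot.observe(): the state.
- viewer.read_camera(name): name is "side" or "top"; returns the picture (400x640x3 uint8, red, green, blue); there is no depth.
- viewer.camera_info(name): a dict with "camera_matrix" (3x3 intrinsics, pixels), "k1" (the pictures are not rectified: a ray, as slopes to the right and down, at radius r is drawn at 1 + k1 r^2 times it, then the intrinsics apply), "R" (3x3) and "t" (3): a world point X has camera coordinates R X + t. Camera axes: x right, y down, z forward; pixel columns grow to the right and rows downward; lengths in mm; the calibration is good to about 2 mm. A picture is of the moment at which its call begins. camera_info takes no time and is no camera call.
A pose or a line that the arm cannot do raises robot.IKError and nothing moves.
- robot.job_done(): hands the job in; it is judged then, once.
Trained networks look in the newest picture that a camera, given by its name, has taken for a name from the list of things; names that differ only in an ending like _2 or _b are one class to them, and where a whole thing is asked for, a point or a joint stands for the part that bears it (a point fixed in the world has none). Each returns a list of dicts, best first, with "confidence" (0 to 1); they miss things now and then, are a little off and sometimes report something else, mostly with a low value. They report only what shows in the picture. A call takes as long as a camera call. They do not tell look-alikes from the thing itself.
- viewer.silhouettes(name, camera): "mask" (400x640 bool, what is visible of it).
- viewer.pinpoint(name, camera): "at" ([x, y, z] in mm, in the coordinates of the camera as it stood for that picture, good to about 4 mm: a listed point, or the origin of a listed thing).
The state is a dict: "t": time; "joints": joint angles; "joint_velocities": joint speeds; "joint_torque": joint torques, N m; "tcp_pos": TCP position; "tcp_rot": TCP orientation; "contact_force": force on the tool from outside, world axes, zero at the start; "wrist_torque": the same for the moment, N m; "grip_width": opening from 0.0 (shut) to 1.0 (fully open); "grip_force": force on a finger pad.
Only numpy, scipy, OpenCV 4.12 (cv2) and the standard library are available. Lean on these libraries where they do the work, as an engineer would, in place of code of your own. Each camera call takes 0.05 s, during which the arm holds its last target. There are 200 camera calls.

## Working session

There is one attempt and no reset: what is moved stays moved. The work goes in short steps, each a Python script; the robot and the scene stay as the last script left them, time stands still between calls to the robot, and variables do not carry over. Pictures are saved under pics/ and viewed, at most 10 in all, crops included, and the job is handed in when it is done.

```bash
ls; mkdir -p pics
cat > h.py <<'E'
import numpy as np, cv2
from cell import robot, grip, kin, viewer
def cam(n):
    c=viewer.camera_info(n); return np.array(c["camera_matrix"]),c["k1"],np.array(c["R"]),np.array(c["t"])
def c2w(n,p):
    K,k,R,t=cam(n); return R.T@(np.array(p)-t)
def proj(n,X):
    K,k,R,t=cam(n); p=np.atleast_2d(X)@R.T+t; s=p[:,:2]/p[:,2:]; s=s*(1+k*(s**2).sum(1,keepdims=True)); return s@K[:2,:2].T+K[:2,2]
def ray(n,uv):
    K,k,R,t=cam(n); s=cv2.undistortPoints(np.array([[uv]],float),K,np.array([k,0,0,0.]))[0,0]
    return -R.T@t, R.T@np.array([s[0],s[1],1])
def onplane(n,uv,axis,val):
    o,d=ray(n,uv); return o+d*(val-o[axis])/d[axis]
def save(n,f):
    im=viewer.read_camera(n); cv2.imwrite("pics/"+f,im[:,:,::-1]); return im
E
python3 - <<'E'
from h import *
np.set_printoptions(precision=1,suppress=True)
a=save("side","s0.png");b=save("top","t0.png")
for c in("side","top"):
    K,k,R,t=cam(c); print(c,K[0,0],k,"pos",-R.T@t,"fwd",R[2])
    for n in("tray","tray_handle","tray_keyhole_l","tray_keyhole_r","tray_hang","toolboard","mount","last","glue","polish","hammer"):
        for d in viewer.pinpoint(n,c): print(n,round(d["confidence"],2),c2w(c,d["at"]),proj(c,c2w(c,d["at"]))[0])
cv2.imwrite("pics/b0.png",cv2.resize(np.vstack([a,b])[:,:,::-1],(480,600),interpolation=cv2.INTER_AREA))
print(robot.observe())
E
```

```text
pics
side 503.0478712890279 -0.02212699168056131 pos [ 331.8 1203.2 1000.2] fwd [ 0.1 -0.8 -0.6]
tray 0.88 [ 388.5 -340.7   -2.2] [377.1 184.7]
tray 0.66 [416.6   4.4  -2.3] [358.1 243.8]
tray 0.65 [ 355.3 -155.6   -3.5] [382.1 216. ]
tray 0.62 [ 539.2 -147.8    0.8] [327.3 209.9]
tray_handle 0.81 [ 537.2 -158.    89.6] [329.  186.3]
tray_handle 0.73 [ 346.2 -155.9   60.3] [386.6 200.6]
tray_handle 0.71 [ 382.7 -351.2   81.4] [380.9 163.5]
tray_handle 0.69 [411.2   0.3  58.4] [361.2 227.8]
tray_keyhole_l 0.88 [516.7 -87.5  67.1] [331.5 204.9]
tray_keyhole_l 0.86 [ 451.  -311.    67.8] [360.2 170.6]
tray_keyhole_l 0.79 [ 392.2 -134.    48.6] [371.5 205.8]
tray_keyhole_l 0.68 [ 378.3 -279.6   63.1] [380.  178.7]
tray_keyhole_l 0.67 [ 386.3 -193.7   45. ] [375.  196.6]
tray_keyhole_l 0.61 [ 593.1 -116.5   64.3] [309.8 197.7]
tray_keyhole_l 0.59 [406.3  47.8  43.8] [360.7 241.6]
tray_keyhole_r 0.88 [516.7 -87.5  67.1] [331.5 204.9]
tray_keyhole_r 0.86 [ 451.  -311.    67.8] [360.2 170.6]
tray_keyhole_r 0.79 [ 392.2 -134.    48.6] [371.5 205.8]
tray_keyhole_r 0.68 [ 378.3 -279.6   63.1] [
[... 2381 characters left out ...]
.59 [ 674.5 -341.1    3.6] [427.2 163.5]
glue 0.82 [ 696.2 -148.9   -1.5] [365.  156.8]
polish 0.63 [718.  -24.5   2.9] [324.9 149.5]
polish 0.27 [ 598.3 -117.6   68.1] [357.8 183.2]
hammer 0.71 [519.9 -86.9  65.4] [347.5 210.2]
hammer 0.58 [686.8 405.    0.1] [185.5 159.3]
{'t': 1.2, 'joints': array([ 1.2,  0.5, -0. ,  1.6,  0. ,  1.1, -0.1]), 'joint_velocities': array([-0., -0.,  0.,  0.,  0.,  0.,  0.]), 'joint_torque': array([  0. , -52. ,  -0. , -24.4,  -0.1,   0. ,   0. ]), 'tcp_pos': array([ 233.7, -606.6,  214.6]), 'tcp_rot': array([3.1, 0.6, 0. ]), 'contact_force': array([-0.7, -0. ,  0.1]), 'wrist_torque': array([0. , 0.1, 0. ]), 'grip_force': 0.0, 'grip_width': 0.9990975853104227}
```

View pics/s0.png

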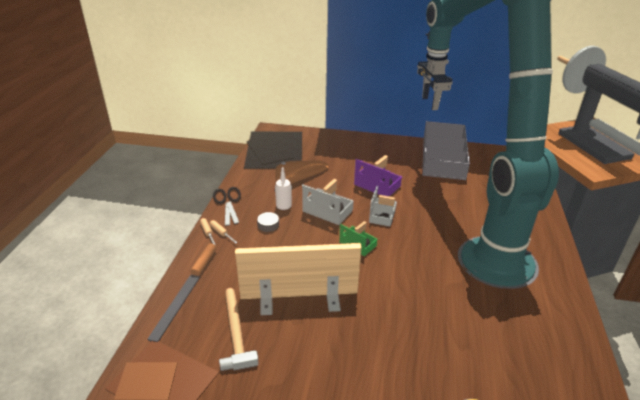

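View pics/t0.png

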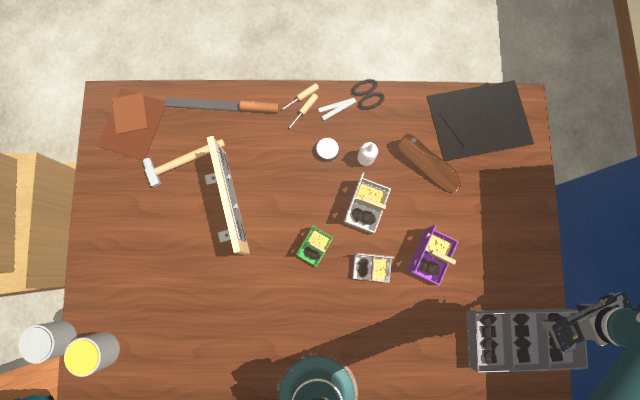

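The tray wanted is the large grey one, at about (367,206) in the top picture. The board is at (228,195) and faces right (-y). Next I'll fit box models to the silhouettes and zoom in on the studs.

```bash
cat >> h.py <<'E'
from scipy.optimize import minimize
from scipy.spatial.transform import Rotation as Ro
def box(x0,x1,y0,y1,z0,z1): return np.array([[x,y,z] for x in(x0,x1) for y in(y0,y1) for z in(z0,z1)],float)
TRAY=[box(-45,50,-70,70,0,40),box(47,50,-70,70,0,105),box(-43,27,-6,6,62,102),box(-43,27,-1.5,1.5,0,62)]
BOARD=[box(-9,9,-160,160,0,165),box(-13,-9,-133,133,35,150)]
def place(P,p): # p=x,y,yaw[,z]
    R=Ro.from_euler('z',p[2]).as_matrix(); return np.atleast_2d(P)@R.T+[p[0],p[1],p[3] if len(p)>3 else 0]
S=4
def render(n,parts,p):
    m=np.zeros((400*S,640*S),np.uint8)
    for b in parts:
        q=proj(n,place(b,p)); cv2.fillConvexPoly(m,cv2.convexHull(((q+.5)*S).astype(np.float32)).astype(np.int32),1)
    return cv2.resize(m.astype(np.float32),(640,400),interpolation=cv2.INTER_AREA)
def fit(parts,masks,p0):
    def cost(v):
        p=[p0[0]+v[0],p0[1]+v[1],p0[2]+v[2]/50]; c=0
        for n,m in masks.items():
            r=render(n,parts,p); c+=1-np.minimum(r,m).sum()/np.maximum(r,m).sum()
        return c
    r=minimize(cost,[0,0,0],method='Nelder-Mead',options=dict(initial_simplex=[[0,0,0],[8,0,0],[0,8,0],[0,0,6]],maxiter=120))
    return [p0[0]+r.x[0],p0[1]+r.x[1],p0[2]+r.x[2]/50],r.fun
E
python3 - <<'E'
from h import *
ims={c:viewer.read_camera(c) for c in("top","side")}
out={}
for name,parts,p0 in(("tray",TRAY,[540,-148,1.18]),("toolboard",BOARD,[547,247,1.83])):
    ms={}
    for c in ims:
        ds=viewer.silhouettes(name,c); e=render(c,parts,p0)
        best=max(ds,key=lambda d:np.minimum(d["mask"],e).sum()/np.maximum(d["mask"],e).sum())
        ms[c]=best["mask"].astype(np.float32)
    for k in(ms,{"top":ms["top"]},{"side":ms["side"]}): print(name,list(k),fit(parts,k,p0))
    out[name]=fit(parts,ms,p0)[0]
import json; json.dump(out,open("p.json","w"))
def crop(c,u,v,w,h,s,polys):
    I=cv2.resize(ims[c][v:v+h,u:u+w,::-1],None,fx=s,fy=s,interpolation=cv2.INTER_CUBIC)
    return I
a=crop("top",195,130,60,120,5,0); b=crop("top",335,170,60,70,5,0)
H=np.zeros((600,600,3),np.uint8);H[:,:300]=a;H[:350,300:]=b
def dots(P,c,col,off,o2):
    for q in proj(c,P): cv2.circle(H,(int((q[0]+.5-off[0])*5+o2),int((q[1]+.5-off[1])*5)),2,col,-1)
bp=out["toolboard"];tp=out["tray"]
dots(place(BOARD[0],bp),"top",(0,0,255),(195,130),0)
dots(place(np.array([[-13,y,125] for y in(-20,0,20)],float),bp),"top",(0,255,0),(195,130),0)
dots(place(TRAY[1],tp),"top",(0,0,255),(335,170),300);dots(place(TRAY[2],tp),"top",(255,0,0),(335,170),300)
cv2.imwrite("pics/c1.png",H)
E
```

```text
tray ['top', 'side'] ([np.float64(539.5706823763062), np.float64(-149.88866813744315), np.float64(1.1880141372926756)], np.float64(0.10330331325531006))
tray ['top'] ([np.float64(539.9890819472413), np.float64(-150.25529537867638), np.float64(1.1931495651453958)], np.float64(0.03125))
tray ['side'] ([np.float64(538.7582961864457), np.float64(-145.51997344615432), np.float64(1.2156572372309988)], np.float64(0.04072010517120361))
toolboard ['top', 'side'] ([np.float64(552.6646307631572), np.float64(250.52722432391073), np.float64(1.8387241377197385)], np.float64(0.2327149510383606))
toolboard ['top'] ([np.float64(550.8806265464415), np.float64(249.69171160348498), np.float64(1.831846637539468)], np.float64(0.15053701400756836))
toolboard ['side'] ([np.float64(550.9637136130509), np.float64(251.8065178781793), np.float64(1.8338688919510273)], np.float64(0.08113890886306763))
```

View pics/c1.png

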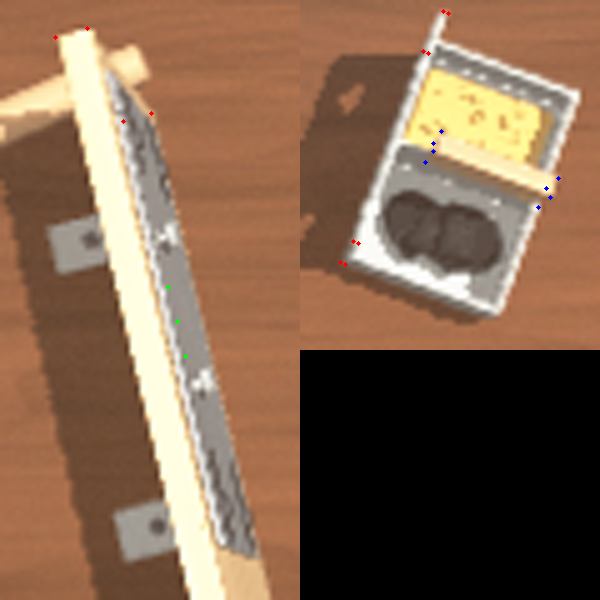

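The tray overlay fits to about 2 mm. The stud heads show as bright blobs at crop (165,237) and (204,380). The board fit is about 1 px off to the left, so I'll refine it from the cream top face (z = 165) and from the stud rays at z = 125, then grasp.

Run:
```python
from h import *
np.set_printoptions(precision=2,suppress=True)
im=cv2.imread("pics/t0.png")[:,:,::-1].astype(int)
m=((im[...,0]>225)&(im[...,1]>215)&(im[...,2]>160)).astype(np.uint8); m[:,:200]=0;m[:,255:]=0;m[:130]=0;m[262:]=0
n,l,st,_=cv2.connectedComponentsWithStats(m); i=1+np.argmax(st[1:,4]); ys,xs=np.where(l==i)
print(st[i])
W=np.array([onplane("top",(x,y),2,165)[:2] for x,y in zip(xs,ys)],np.float32)
r=cv2.minAreaRect(W); print("top face",r, "mean",W.mean(0))
d=np.linalg.svd(W-W.mean(0),full_matrices=False)[2][0]; d*=np.sign(d[0]) # along board, ->+world x (=-y board? )
yaw=np.arctan2(d[1],d[0])+np.pi/2; print("yaw",yaw)
G=im.sum(2)
for cx,cy in((165,237),(204,380)):
    u0,v0=195+cx/5-.5,130+cy/5-.5
    a,b=int(round(v0)),int(round(u0)); P=G[a-4:a+5,b-4:b+5]; print(P.tolist(), a-4,b-4)
    w=onplane("top",(u0,v0),2,125); print(w)
```

```text
[200 136  40 117 896]
top face ((552.783203125, 248.91848754882812), (318.4690246582031, 45.449562072753906), 20.167224884033203) mean [556.95 250.55]
yaw 1.8497373
[[442, 440, 438, 438, 447, 435, 394, 351, 338], [569, 460, 443, 442, 509, 544, 495, 361, 352], [658, 470, 453, 439, 690, 665, 482, 374, 359], [724, 487, 542, 480, 679, 709, 494, 466, 372], [672, 436, 549, 735, 606, 699, 543, 405, 359], [685, 555, 547, 429, 397, 627, 563, 445, 349], [692, 595, 458, 329, 308, 429, 429, 463, 364], [490, 712, 476, 449, 334, 433, 443, 436, 455], [529, 677, 432, 444, 441, 440, 445, 434, 388]] 173 224
[603.39 246.37 125.  ]
[[410, 435, 442, 435, 441, 446, 414, 366, 363], [544, 438, 441, 437, 465, 515, 482, 353, 359], [651, 440, 423, 431, 673, 687, 477, 392, 365], [716, 433, 432, 474, 672, 706, 504, 446, 359], [674, 395, 596, 736, 633, 706, 618, 414, 362], [691, 472, 567, 665, 536, 669, 578, 494, 358], [704, 585, 428, 433, 308, 489, 480, 438, 376], [581, 708, 419, 432, 333, 433, 440, 441, 441], [471, 683, 387, 425, 434, 435, 441, 436, 406]] 202 231
[524.03 222.24 125.  ]
```

Run:
```python
from h import *
np.set_printoptions(precision=2,suppress=True)
im=cv2.imread("pics/t0.png")[:,:,::-1].astype(float); G=im.sum(2)
L=[];
for v in list(range(150,170))+list(range(190,220))+list(range(240,246)):
    g=G[v,195:260]; k=np.argmax(g>560); u=195+k-1+(560-g[k-1])/(g[k]-g[k-1]); L.append(onplane("top",(u,v),2,165)[:2])
L=np.array(L); c=np.median(L,0)
from scipy.stats import theilslopes
s=theilslopes(L[:,1],L[:,0]); res=L[:,1]-(s[0]*L[:,0]+s[1]); ok=abs(res)<2; s=np.polyfit(L[ok,0],L[ok,1],1)
yaw=np.arctan(s[0])+np.pi/2; print("yaw",yaw,ok.sum(),len(ok))
bx=np.array([np.cos(yaw),np.sin(yaw)]);by=np.array([-bx[1],bx[0]])
rear=np.array([550,np.polyval(s,550)])@bx; print("front of plate at s=",rear-22)
# ends: column sampling along board middle line of top face (s=rear-9)
t=np.arange(-760,-300,.5)
P=np.array([np.r_[(rear-9)*bx+a*by,165] for a in t]); q=proj("top",P).astype(np.float32)
val=cv2.remap(im.sum(2).astype(np.float32),q[:,:1],q[:,1:],cv2.INTER_LINEAR)[:,0]
on=np.where(val>580)[0]; print("ends",t[on[0]],t[on[-1]],"mid",(t[on[0]]+t[on[-1]])/2)
for uv in((229.2,176.3),(236.1,205.3)):
    w=onplane("top",uv,2,125)[:2]; print("stud",w,"s",w@bx,"t",w@by)
```

```text
yaw 1.8378968979186014 51 56
front of plate at s= 81.12391803926306
ends -759.0 -439.5 mid -599.25
stud [605.08 241.76] s 73.4797705541397 t -647.4356099906408
stud [524.58 220.09] s 73.826868563696 t -564.0652376105088
```

```bash
cat >> h.py <<'E'
BYAW=1.8379; bx=np.array([np.cos(BYAW),np.sin(BYAW)]); by=np.array([-bx[1],bx[0]])
FACE=81.1; TM=-605.75
def rv(yaw,flip):  # tool y along tray y (tool z down)
    c,s=np.cos(yaw),np.sin(yaw); f=-1 if flip else 1
    x=np.array([c,s,0])*-f; y=np.array([-s,c,0])*f
    return Ro.from_matrix(np.c_[x,y,[0,0,-1]]).as_rotvec()
GX=-10.
def tcp(p,z): # tcp for tray pose p=(x,y,yaw), height z
    return np.r_[place([GX,0,0],p)[0][:2],z+67]
def hang(gap,dt=0,dyaw=0): # tray pose with rear face `gap` before plate face
    o=(FACE-gap-50)*bx+(TM+dt)*by; return (o[0],o[1],BYAW+dyaw)
E
python3 - <<'E'
from h import *
np.set_printoptions(precision=2,suppress=True)
p=(539.8,-150,1.19)
print(robot.observe()["t"])
for f in(0,1):
    print(f,kin.ik(tcp(p,113),rv(p[2],f)),kin.ik(tcp(p,0),rv(p[2],f)),kin.ik(tcp(hang(0),40),rv(BYAW,f)), kin.ik(tcp(hang(60),90),rv(BYAW,f)))
E
```

```text
1.5
0 [ 1.13  0.79 -1.32  1.81  0.82  1.23  2.32] [ 1.11  1.05 -1.33  1.88  1.12  1.22  2.13] [ 0.47  1.02 -1.33  1.74  1.05  1.28  2.28] [-1.11  0.88  1.34  1.82 -0.92  1.24 -2.36]
1 [ 0.58  0.4  -0.44  1.84  0.21  0.95 -0.33] [ 0.55  0.56 -0.41  1.91  0.32  0.74 -0.42] [ 0.19  0.66 -0.76  1.76  0.55  0.94 -0.53] [ 0.26  0.57 -0.7   1.73  0.43  1.   -0.34]
```

Run:
```python
from h import *
np.set_printoptions(precision=2,suppress=True)
def st(m):
    o=robot.observe(); print(m,round(o["t"],2),o["tcp_pos"],o["contact_force"],o["wrist_torque"],round(o["grip_width"]*92,1),o["grip_force"])
p=(539.8,-150,1.19)
robot.movep(tcp(p,110),rv(p[2],1)); st("above")
grip(0.7,40); robot.servo_line(tcp(p,0),feed=100); st("down")
grip(0.0,40); st("grip")
robot.servo_line(tcp(p,10),feed=30); st("lift10")
robot.servo_line(tcp(p,85),feed=120); st("lift")
a=save("side","s2.png");b=save("top","t2.png")
H=np.hstack([cv2.resize(a[150:260,270:400,::-1],None,fx=3,fy=3),cv2.resize(b[150:260,310:440,::-1],None,fx=3,fy=3)])
cv2.imwrite("pics/c2.png",H)
```

```text
above 3.45 [ 535.81 -161.02  176.97] [ 0.04 -0.42 -0.6 ] [-0.05 -0.02 -0.03] 92.0 0.0
down 5.28 [ 536.62 -159.4    67.64] [-0.74 -1.22 -0.23] [ 0.02 -0.06 -0.03] 64.2 0.0
grip 6.12 [ 535.89 -159.19   66.99] [-0.97  0.53  1.01] [ 0.03  0.09 -0.05] 11.7 39.99687731266022
lift10 6.6 [ 536.   -159.35   77.  ] [ 0.53  0.29 -5.54] [-0.11 -0.02  0.  ] 11.8 39.9896639585495
lift 7.38 [ 535.38 -159.26  151.35] [-0.42  0.6  -5.03] [-0.11 -0.   -0.04] 11.6 39.98960316181183
```

View pics/c2.png

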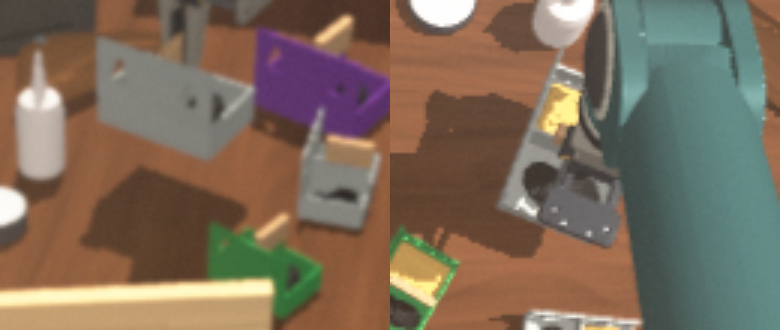

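The tray is held and level: the side view shows the grey tray hanging free, with its back plate at crop (175,95). The measured weight is about 5 N. Next I carry it to the board.

```bash
cat >> h.py <<'E'
np.set_printoptions(precision=2,suppress=True)
def st(m):
    o=robot.observe(); f=np.array(o["contact_force"]); P=np.array(o["tcp_pos"])
    print(m,"t%.2f"%o["t"],"s%.2f t%.2f z%.2f"%(P[:2]@bx-(FACE-50+GX),P[:2]@by-TM,P[2]-67),"Fs%.1f Ft%.1f Fz%.1f"%(f[:2]@bx,f[:2]@by,f[2]),"M",np.array(o["wrist_torque"]),"w%.1f"%(o["grip_width"]*92)); return o
E
python3 - <<'E'
from h import *
robot.servo_line(tcp(hang(60),85),feed=150,rotation=rv(BYAW,1)); st("carry")
robot.servo_line(tcp(hang(30),59),feed=60); robot.hold(.2); st("stage")
b=save("top","t3.png"); a=save("side","s3.png")
ds=viewer.silhouettes("tray","top"); p0=hang(30)
e=render("top",TRAY,(*p0,59))
d=max(ds,key=lambda d:np.minimum(d["mask"],e).sum()); ys,xs=np.where(d["mask"]); print(xs.min(),xs.max(),ys.min(),ys.max())
for c in("top","side"):
  for n in("tray_keyhole_l","tray_keyhole_r","tray_hang"):
    for q in viewer.pinpoint(n,c):
        w=c2w(c,q["at"])
        if w[1]>100: print(c,n,round(q["confidence"],2),"s%.1f t%.1f z%.1f"%(w[:2]@bx-FACE,w[:2]@by-TM,w[2]))
I=cv2.resize(b[125:260,190:310,::-1],None,fx=4.4,fy=4.4,interpolation=cv2.INTER_CUBIC)
for q in np.r_[proj("top",place(TRAY[1],(*p0,59))),proj("top",place([[50,42,66],[50,-42,66]],(*p0,59)))]: cv2.circle(I,(int((q[0]+.5-190)*4.4),int((q[1]+.5-125)*4.4)),2,(0,0,255),-1)
for t in(-42,42):
    q=proj("top",[np.r_[(FACE-8.25)*bx+(TM+t)*by,125]])[0]; cv2.circle(I,(int((q[0]+.5-190)*4.4),int((q[1]+.5-125)*4.4)),2,(0,255,0),-1)
cv2.imwrite("pics/c3.png",I)
E
```

```text
carry t9.54 s-61.04 t0.21 z84.95 Fs-0.4 Ft-0.5 Fz-5.7 M [-0.09 -0.13  0.02] w11.6
stage t10.55 s-30.48 t-0.20 z59.28 Fs-0.4 Ft-0.5 Fz-5.8 M [-0.11 -0.09  0.04] w11.5
239 257 185 215
top tray_keyhole_l 0.72 s-1.1 t6.7 z124.6
top tray_keyhole_l 0.52 s-30.4 t40.0 z126.8
top tray_keyhole_r 0.72 s-1.1 t6.7 z124.6
top tray_keyhole_r 0.52 s-30.4 t40.0 z126.8
top tray_hang 0.73 s-30.7 t0.7 z147.6
side tray_keyhole_l 0.82 s-31.6 t-43.5 z124.9
side tray_keyhole_l 0.66 s-32.2 t42.2 z126.9
side tray_keyhole_r 0.82 s-31.6 t-43.5 z124.9
side tray_keyhole_r 0.66 s-32.2 t42.2 z126.9
side tray_hang 0.76 s-33.9 t3.4 z143.7
```

View pics/c3.png

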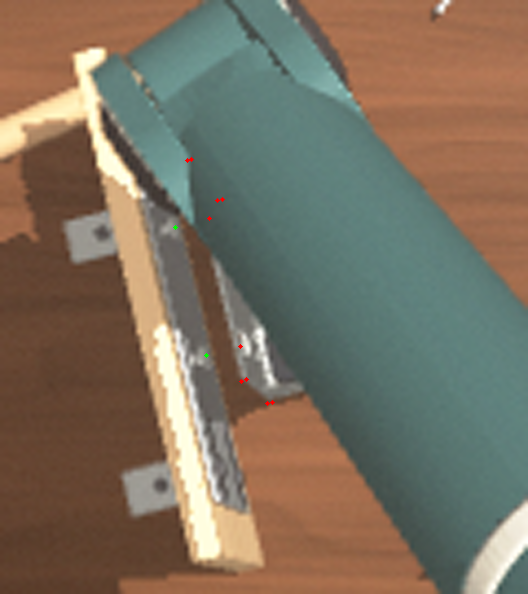

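The tray's plate edge sits on its predicted corners at crop (243,380), and the studs match the green marks at (175,227) and (206,356). Next I approach in small steps and watch the force.

```bash
cat >> h.py <<'E'
def F():
    f=[np.array(robot.observe()["contact_force"]) for _ in range(1)][0]; return f[:2]@bx,f[:2]@by,f[2]
def press(g0,g1,dt,z,lim,step=1.,dyaw=0,feed=20):
    """advance from gap g0 to g1; stop on push > lim; returns gap reached"""
    g=g0
    while g>g1:
        g-=step; robot.servo_line(tcp(hang(g,dt,dyaw),z),feed=feed,rotation=rv(BYAW+dyaw,1))
        o=robot.observe(); f=np.array(o["contact_force"])[:2]@bx
        if f<-lim: break
    return g
E
python3 - <<'E'
from h import *
robot.servo_line(tcp(hang(14),59),feed=40); st("a")
g=press(14,-3,0,59,4); o=st("press %.1f"%g); robot.hold(.2); st("settled")
E
```

```text
a t11.55 s-13.75 t0.03 z58.98 Fs0.3 Ft-0.2 Fz-4.6 M [-0.13 -0.12  0.03] w11.7
press -3.0 t15.80 s0.98 t0.03 z59.07 Fs-5.6 Ft1.5 Fz-2.2 M [-1.28 -0.3  -0.05] w11.6
settled t16.00 s0.97 t0.07 z59.03 Fs-5.8 Ft1.4 Fz-3.4 M [-1.3  -0.32 -0.05] w11.6
```

It went straight over the heads: the back is flush at s = +1 with 5.6 N. Now I ease off and slide down.

Run:
```python
from h import *
robot.servo_line(tcp(hang(0),59),feed=20); st("ease")
z=59
while z>40.0:
    z-=1.5; robot.servo_line(tcp(hang(0),z),feed=20); o=st("z%.1f"%z)
    f=np.array(o["contact_force"])
    if f[2]>6 or np.linalg.norm(f[:2])>15: print("STOP"); break
a=save("side","s4.png");b=save("top","t4.png")
```

```text
ease t16.30 s0.83 t-0.02 z59.03 Fs0.1 Ft-0.6 Fz-4.6 M [-0.31 -0.21 -0.07] w11.8
z57.5 t16.55 s0.56 t0.15 z57.32 Fs-0.4 Ft1.0 Fz-4.3 M [-0.06 -0.13  0.04] w11.8
z56.0 t16.80 s0.13 t0.13 z55.84 Fs0.5 Ft-0.1 Fz-5.3 M [-0.1  -0.13 -0.05] w11.5
z54.5 t17.05 s-0.01 t0.10 z54.37 Fs0.4 Ft0.2 Fz-5.6 M [-0.09 -0.16 -0.04] w12.0
z53.0 t17.30 s-0.03 t0.10 z52.86 Fs0.2 Ft-0.2 Fz-5.2 M [-0.09 -0.11 -0.01] w11.6
z51.5 t17.55 s-0.01 t0.14 z51.38 Fs0.8 Ft0.5 Fz-4.6 M [-0.09 -0.04  0.01] w11.8
z50.0 t17.80 s0.05 t0.38 z49.76 Fs1.1 Ft1.7 Fz-5.3 M [-0.14  0.19  0.08] w11.8
z48.5 t18.05 s0.07 t0.35 z48.22 Fs0.2 Ft2.4 Fz-5.8 M [-0.17  0.36  0.1 ] w11.7
z47.0 t18.30 s0.06 t0.32 z46.73 Fs0.6 Ft2.6 Fz-5.0 M [-0.16  0.41  0.19] w11.6
z45.5 t18.55 s0.04 t0.26 z45.28 Fs0.1 Ft3.1 Fz-5.3 M [-0.16  0.53  0.15] w11.6
z44.0 t18.80 s0.03 t0.20 z43.82 Fs-0.2 Ft3.3 Fz-5.2 M [-0.18  0.6   0.16] w11.9
z42.5 t19.05 s0.03 t0.17 z42.32 Fs0.3 Ft3.6 Fz-4.6 M [-0.18  0.72  0.19] w11.6
z41.0 t19.30 s0.04 t0.14 z40.82 Fs1.0 Ft4.0 Fz-4.8 M [-0.13  0.71  0.24] w11.8
z39.5 t19.55 s0.05 t-0.04 z40.03 Fs-0.9 Ft6.3 Fz0.8 M [-0.15  1.09  0.29] w12.0
```

Run:
```python
from h import *
robot.servo_line(tcp(hang(0,1.5),39.5),feed=20); st("relax")
robot.servo_line(tcp(hang(0,1.5),38.5),feed=20); robot.hold(.2); o=st("home?")
robot.servo_line(tcp(hang(0,1.5),39.5),feed=20); st("ease")
grip(0.35); robot.hold(.3); st("open")
p=np.array(robot.observe()["tcp_pos"]); robot.servo_line(p+[0,0,20],feed=40);st("up")
grip(0.6); robot.servo_line(p+[0,0,110],feed=150)
q=p+[0,0,160]; q[:2]-=150*bx; robot.servo_line(q,feed=200); st("away")
robot.goto_joints([1.16,0.468,-0.012,1.603,0.006,1.071,-0.056]); st("end")
a=save("side","s5.png");b=save("top","t5.png")
p0=(*hang(0),40)
ms={}
d=viewer.silhouettes("tray","top"); e=render("top",TRAY,p0)
m=max(d,key=lambda d:np.minimum(d["mask"],e).sum())["mask"]; print("IoU",np.minimum(m,e).sum()/np.maximum(m,e).sum())
I=cv2.resize(b[130:260,190:290,::-1],None,fx=4.5,fy=4.5,interpolation=cv2.INTER_CUBIC)
J=cv2.resize(a[200:330,220:380,::-1],(400,325))
for k in np.r_[proj("top",place(TRAY[1],p0)),proj("top",place(TRAY[2],p0))]: cv2.circle(I,(int((k[0]+.5-190)*4.5),int((k[1]+.5-130)*4.5)),2,(0,0,255),-1)
H=np.zeros((585,850,3),np.uint8);H[:,:450]=I;H[:325,450:]=J;cv2.imwrite("pics/c5.png",H[:, :800])
```

```text
relax t19.90 s-0.05 t0.38 z40.16 Fs-0.1 Ft1.2 Fz-0.4 M [0.05 0.26 0.04] w11.8
home? t20.35 s-0.04 t0.33 z39.56 Fs-1.4 Ft2.6 Fz5.8 M [0.07 0.49 0.12] w11.7
ease t20.60 s-0.05 t0.65 z39.75 Fs-0.7 Ft-1.7 Fz1.5 M [ 0.22 -0.11 -0.04] w11.5
open t21.38 s-0.00 t1.51 z39.49 Fs0.2 Ft-0.1 Fz-0.3 M [-0.03 -0.05 -0.03] w32.2
up t22.03 s-0.12 t1.52 z59.59 Fs-0.7 Ft-0.4 Fz0.2 M [-0.09 -0.07  0.02] w32.7
away t24.24 s-148.32 t1.78 z198.87 Fs-0.0 Ft0.0 Fz0.5 M [-0.04 -0.11 -0.03] w55.4
end t26.89 s-667.51 t538.62 z147.17 Fs0.2 Ft0.2 Fz0.4 M [ 0.05 -0.03 -0.02] w55.3
IoU 0.0
```

View pics/c5.png

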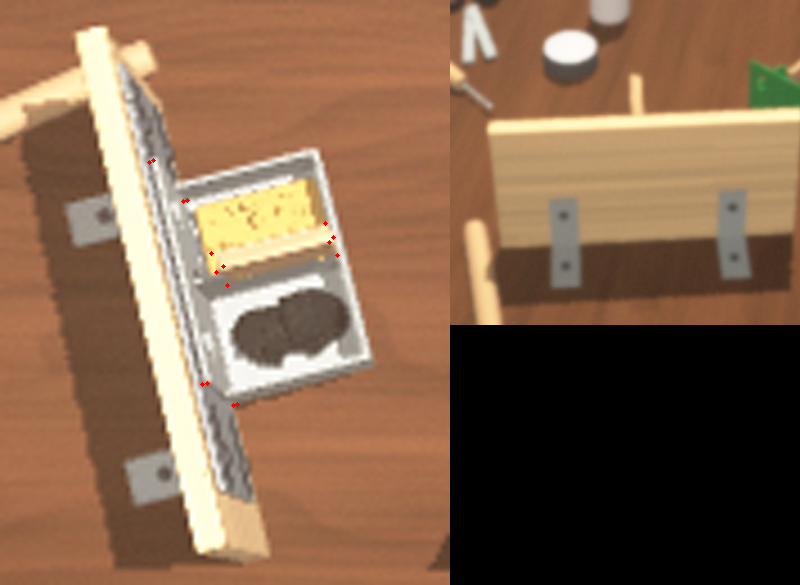

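The tray hangs flat on the board, with its corners at crop (152,161) and (205,384) as predicted for fully home. The neighbouring things have not moved.

```bash
python3 -c "
from h import *
robot.job_done()"
```

```text
the job is handed in; nothing more can be done
```

The tray hangs fully home on both studs and is released, and the job is handed in at about 27 s; the keyholes went over the heads on the first light press (under 6 N), so no sideways feeling was needed, and no other item was touched.

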